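# Unload the tall test ring

## Task

The tall clear ring has been under squeeze long enough. With a fingertip press down the thumb release of the ratchet clamp that holds it and, keeping it pressed, push the sliding jaw along its bar, away from the ring, until it is fully back against the end block; then let the release spring up. Pick nothing up: leave the tall ring standing where it is, leave the other clamp shut on the low ring, and do not disturb the things lying around.

Things in the scene. Friction and masses are not known exactly. Their poses are not given: they have to be found in the camera images.
- tall_clamp: Ratchet clamp holding the tall ring (the two clamps are identical): base plate 250 x 100 x 10 mm, fixed; origin under its centre, z up. +x is the way its jaw opens; toothed bar along x at y = +24 mm. Fixed jaw at x -125 to -97 mm, 44 mm high; end block (jaw's stop) at x 105 to 125 mm, 43 mm high. The ring stands on the plate at x -75, y -18 mm between fixed jaw and the sliding jaw's sprung pad.
- tall_jaw (a joint): Sliding jaw of the tall ring's clamp, m along the clamp's +x: 0 at the start, 0.0785 fully back at the end block. Its sprung pad presses the ring with 5 N and springs out 6 mm as the jaw leaves. About 0.5 N of sliding friction. While the release is up, a pawl in the bar's saw teeth (8 mm pitch) blocks it towards +x; dropping in, it draws the jaw on to the next tooth.
- tall_release (a joint): Release lever of the tall ring's clamp, rad: 0 up (sprung), 0.30 pressed down to its stop; the pawl is clear of the teeth from about 0.15 to 0.2. It rides on the jaw, takes about 4 to 10 N at the thumb plate, and springs up and locks the jaw again when let go.
- tall_thumb (a point): Centre of the top of the ribbed steel thumb plate of the tall ring's release: 34 mm along the bar, 32 mm wide, about 67 mm above the bench. It rises 0.26 rad towards the ring while up; pressed, it is level with its top 61 mm above the bench.
- tall_rest (a point): Centre of the front face (looks to the clamp's -x) of the upright thumb rest just behind the thumb plate, part of the tall ring's sliding jaw: 32 mm wide, from 63 to 81 mm above the bench, 12 mm thick. A fingertip on the plate, moved to +x, bears on it and pushes the jaw.
- tall_ring_mid (a point): Centre (half-way up) of the tall clear acrylic ring, 38 mm outer diameter, 32 mm high, loose, standing on the plate of its clamp.
- low_clamp: Ratchet clamp holding the low ring (the two clamps are identical): base plate 250 x 100 x 10 mm, fixed; origin under its centre, z up. +x is the way its jaw opens; toothed bar along x at y = +24 mm. Fixed jaw at x -125 to -97 mm, 44 mm high; end block (jaw's stop) at x 105 to 125 mm, 43 mm high. The ring stands on the plate at x -75, y -18 mm between fixed jaw and the sliding jaw's sprung pad.
- low_jaw (a joint): Sliding jaw of the low ring's clamp, m along the clamp's +x: 0 at the start, 0.0785 fully back at the end block. Its sprung pad presses the ring with 5 N and springs out 6 mm as the jaw leaves. About 0.5 N of sliding friction. While the release is up, a pawl in the bar's saw teeth (8 mm pitch) blocks it towards +x; dropping in, it draws the jaw on to the next tooth.
- low_release (a joint): Release lever of the low ring's clamp, rad: 0 up (sprung), 0.30 pressed down to its stop; the pawl is clear of the teeth from about 0.15 to 0.2. It rides on the jaw, takes about 4 to 10 N at the thumb plate, and springs up and locks the jaw again when let go.
- low_thumb (a point): Centre of the top of the ribbed steel thumb plate of the low ring's release: 34 mm along the bar, 32 mm wide, about 67 mm above the bench. It rises 0.26 rad towards the ring while up; pressed, it is level with its top 61 mm above the bench.
- low_rest (a point): Centre of the front face (looks to the clamp's -x) of the upright thumb rest just behind the thumb plate, part of the low ring's sliding jaw: 32 mm wide, from 63 to 81 mm above the bench, 12 mm thick. A fingertip on the plate, moved to +x, bears on it and pushes the jaw.
- low_ring_mid (a point): Centre (half-way up) of the low clear acrylic ring, 38 mm outer diameter, 12 mm high, loose, standing on the plate of its clamp.
- driver: Red-handled screwdriver, 150 mm, lying loose between the clamps; bystander; origin at its underside.
- tweezers: Steel tweezers, 124 mm, lying loose between the clamps; bystander; origin at its underside.
- brass_weight: Brass weight, 32 mm across, 42 mm high, loose between the clamps; bystander; origin at its underside.
- spare_ring: Spare clear ring, 33 mm across, 28 mm high, loose on the bare bench, in no clamp; bystander; origin at its underside.
- caliper: Caliper, 210 mm, lying loose behind the clamps; bystander; origin at its underside.
- marker_red: Marker pen, 140 mm, lying loose beside the instrument on the left; bystander; origin at its underside.
- beaker: Small beaker, 55 mm across, 70 mm high, loose, behind the tube stand; bystander; origin at its underside.
- tall_ring: The tall ring as a body; origin at the centre of its underside (see tall_ring_mid).

How it is judged (in metres and radians):
On the way, in this order (a step that is already met when the one before it is completed fails the run):
1. the release of the tall ring's clamp is pressed down while the jaw is still at the ring (value of joint tall_release above 0.2 rad and value of joint tall_jaw below 0.03 m), for 0.05 s.
2. the jaw is pushed fully back (value of joint tall_jaw above 0.074 m), for 0.1 s.
At the end, for the whole second after the job is handed in: The jaw of the tall ring's clamp is within 4.5 mm of its end stop and still, its release is up again (under 0.1 rad), the tall ring stands upright within 12 mm of where it stood, the low ring is within 5 mm of where it stood and its clamp is still shut (within 4 mm) (value of joint tall_jaw above 0.074 m and value of joint tall_release below 0.1 rad and velocity of joint tall_jaw below 0.005 m/s and distance of tall_ring_mid from where it was at the start of the episode below 0.012 m and angle between tall_ring_mid's own z axis and vertical below 0.1 rad and linear speed of tall_ring below 0.01 m/s and distance of low_ring_mid from where it was at the start of the episode below 0.005 m and value of joint low_jaw between -0.006 and 0.004 m); the robot touches nothing.
It fails at once if a ring is lifted (15 mm) or carried off (30 mm) (height (world z) of tall_ring_mid above 0.041 m or height (world z) of low_ring_mid above 0.031 m or distance of any of tall_ring_mid, low_ring_mid from where it was at the start of the episode above 0.03 m).
It fails at once if the release of the low ring's clamp is pressed, or that clamp is opened (value of joint low_release above 0.18 rad or value of joint low_jaw above 0.006 m).
It fails at once if a bystander is moved by more than 30 mm (distance of any of driver, tweezers, brass_weight, spare_ring, caliper, marker_red, beaker from where it was at the start of the episode above 0.03 m).
It also fails if it takes over 35 s, if anything falls off the work surface, if the arm or the gripper's body presses on something with over 40 N, if the wrist force passes 120 N, or if a joint passes its speed limit or range.

## Robot

A 7-joint arm with a two-finger parallel gripper is mounted at the origin on a cart in front of the work surface, level with it; the furniture and walls round the work are solid. World frame = base frame: x ahead of the robot, y to its left, z up, the work surface at z = 0. Lengths are in mm, angles in rad, forces in N, time in s.
With the tool pointing down it reaches from about 400 to 900 mm from the base axis. Payload 5.5 kg.
Tool frame: the origin (TCP) lies on the centre line of the jaws, within the pads' length; the fingertips stand 19 mm ahead of it and the grasp point (between the pads) is the TCP; z points along the fingers, y is the line along which they close (so a half turn about z gives the same grasp; the last joint's range is limited). The gripper opens to 85 mm and grips with 20 to 120 N. Pads are 22 mm wide; open, the fingers measure 114 mm over their backs; the gripper's body (76 mm by 85 mm) begins 54 mm behind the grasp point. The pads swing forward as they close: fully open they stand 13 mm farther back than shut.
Start: joints at [-0.899, 0.501, -0.427, 1.55, 0.221, 1.138, -0.21], TCP at [258.345, 596.454, 250.31] pointing down, gripper open.
Joint ranges: [-2.88, 2.88], [-0.31, 2.03], [-1.54, 1.56], [0.2, 2.42], [-1.41, 4.55], [0.19, 2.02], [-2.57, 2.57]. Speed limits (rad/s): [2.57, 2.57, 3.14, 3.14, 3.14, 3.14, 3.14].

## Interface

Orientations are given as a unit quaternion [x, y, z, w].
In Python, from bench import get_state, get_image, camera_params, sign_off gives the robot as it stands. The module is installed in compiled form; this text tells all that it offers.
- The arm moves only by the tool apply_moves, never from a script. Its argument "motion" is text: rows parted by semicolons, each of 5 numbers parted by spaces: the shift along the tool's x, y, z in mm, then the turn about the tool's z in rad, then the finger opening in mm, from 0 to 85.4. A call has 1 to 5 rows; each row is the pose to reach, as a shift and turn from the pose commanded when the call began, along the tool's axes at that moment; what a row does not reach only later rows make up. A row lasts 1/8 s, in which the tool goes at most 62.5 mm and 10.7 degrees, less where a joint would pass 70% of its speed; a pose out of reach is approached as far as the arm can. A call with a gripper value outside its range is refused whole. The fingers move at their own pace and stop on an object; "newtons" is the grip in N (left out, the last holds). Time passes only in rows, so rows that repeat a pose let the fingers close. It gives the time, the measured TCP pose, the force, the opening and the grip force at its end, in the units of the state.
- get_state(): the state, without advancing time (a new reading comes with each control period).
- get_image(name): name is "scene" or "top"; returns the picture (400x640x3 uint8, red, green, blue); there is no depth.
- camera_params(name): a dict with "fovy" (degrees; the focal length in pixels is half the picture's height over the tangent of half this angle, whatever the lens; pixels are square), "cx", "cy" (the principal point, pixels), "k1" (the pictures are not rectified: a ray, as slopes to the right and down, at radius r is drawn at 1 + k1 r^2 times it, then the intrinsics apply), "xyz" and "attitude" of the camera in the world. Camera axes: x right, y up, looking along -z (the intrinsics and any distortion apply to the point x, -y, -z); pixel columns grow to the right and rows downward; lengths in mm; the calibration is good to about 2 mm. A picture is of the moment at which its call begins. camera_params takes no time and is no camera call.
- sign_off(): hands the job in; it is judged then, once.
The state is a dict: "time": time; "qpos": joint angles; "joint_vel": joint speeds; "joint_torque": joint torques, N m; "tcp_pos": TCP position; "eef_rot": TCP orientation; "force": force on the tool from outside, world axes, zero at the start; "ft_torque": the same for the moment, N m; "gripper_width": finger opening in mm; "gripper_force": force on a finger pad.
Only numpy, scipy, OpenCV 4.12 (cv2) and the standard library are available. Lean on these libraries where they do the work, as an engineer would, in place of code of your own. Each camera call takes 0.05 s, during which the arm holds its last target. There are 200 camera calls.

## Working session

There is one attempt and no reset: what is moved stays moved. The work goes in short steps, Python scripts to look and compute and a tool call to move; the robot and the scene stay as the last step left them, time stands still between calls to the robot, and variables do not carry over. Pictures are saved under pics/ and viewed, at most 10 in all, crops included, and the job is handed in when it is done.

Besides the shell and the picture viewer there is one more tool, called after ">>>" in YAML: its name, and indented under it one key for each argument. apply_moves: Moves the arm, as the interface text tells. Its arguments: {"type":"object","properties":{"motion":{"type":"string"},"newtons":{"type":"number"}},"required":["motion"]}

```bash
mkdir -p pics; python3 - <<'E'
from bench import *
import cv2
for n in("scene","top"):
    cv2.imwrite(f"pics/{n}0.png",get_image(n)[:,:,::-1]); print(n,camera_params(n))
s=get_state();print(s)
E
```

```text
scene {'fovy': 52.04463159242792, 'cx': 324.974540502599, 'cy': 202.67102240356135, 'k1': 0.03388670090181701, 'xyz': array([-119.46600057, -409.02785311,  778.46203437]), 'attitude': array([ 0.35544213, -0.21015087, -0.45963388,  0.78627871])}
top {'fovy': 48.3496912480727, 'cx': 324.6250138021448, 'cy': 195.61126285437365, 'k1': -0.036085543969144034, 'xyz': array([ 368.41158892,  -14.73063641, 1269.22218045]), 'attitude': array([-0.06168407,  0.05606699,  0.70694235, -0.70234185])}
{'time': 0.1, 'qpos': array([-0.89879748,  0.50171296, -0.42676138,  1.55132845,  0.22080672,
        1.13833178, -0.21027863]), 'joint_vel': array([ 0.0015321 , -0.00108001,  0.00026049, -0.00398237, -0.00084201,
       -0.00215826, -0.00216196]), 'joint_torque': array([-1.14304179e-02, -5.70809519e+01, -5.83827719e+00, -2.81746835e+01,
        1.05936333e-02,  5.62536196e-03,  2.69565533e-05]), 'tcp_pos': array([258.21403516, 595.86955478, 249.39184354]), 'eef_rot': array([ 2.02965001e-01,  9.79185610e-01, -8.46172852e-04, -1.84795253e-04]), 'force': array([ 0.43519536, -1.12027701, -0.58885664]), 'ft_torque': array([-0.05861367, -0.02550399,  0.00940228]), 'gripper_force': 0.0, 'gripper_width': 85.08456729557248}
```

View pics/scene0.png

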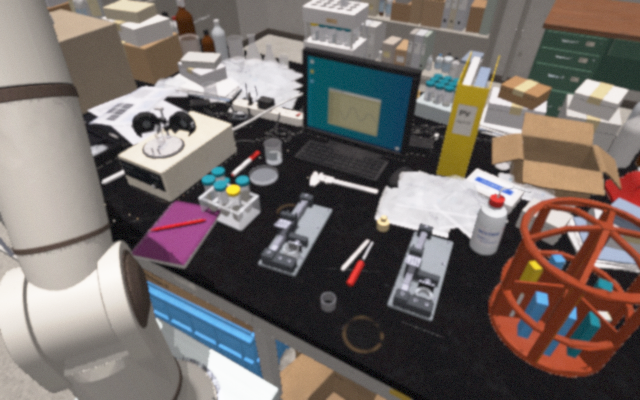

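View pics/top0.png

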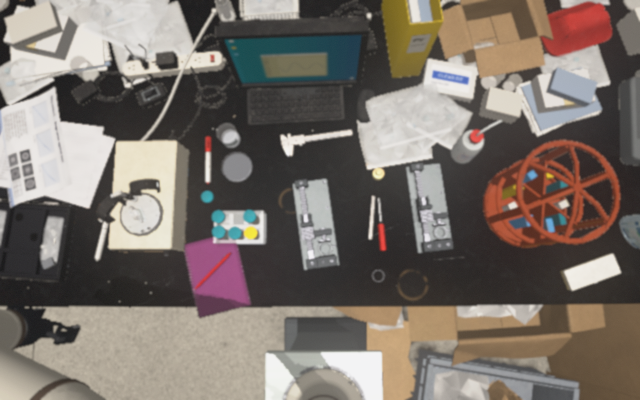

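The two clamps appear in the top view around (316,223) and (430,208), and in the scene view around (296,237) and (421,272). I'll crop both to find out which one holds the tall ring.

```bash
python3 - <<'E'
import cv2,numpy as np
s=cv2.imread("pics/scene0.png");t=cv2.imread("pics/top0.png")
r=lambda a:cv2.resize(a,(400,600),interpolation=cv2.INTER_CUBIC)
a=r(s[190:280,255:335]); 
rs=lambda a,f:cv2.resize(a,None,fx=f,fy=f,interpolation=cv2.INTER_CUBIC)
A=np.hstack([rs(s[185:285,255:335],5),rs(s[220:320,380:460],5)])
B=np.hstack([rs(t[172:277,285:350],5.5),rs(t[157:262,400:465],5.5)])
cv2.imwrite("pics/cs.png",A);cv2.imwrite("pics/ct.png",B)
E
```

```text
(no output)
```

View pics/cs.png

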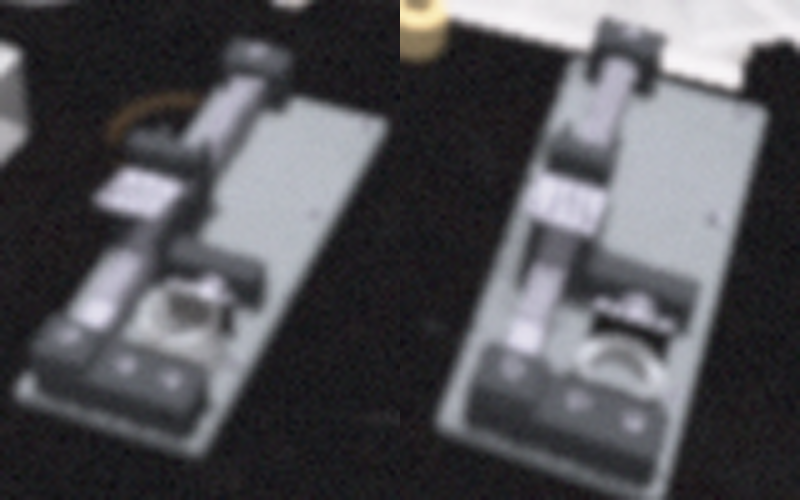

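View pics/ct.png

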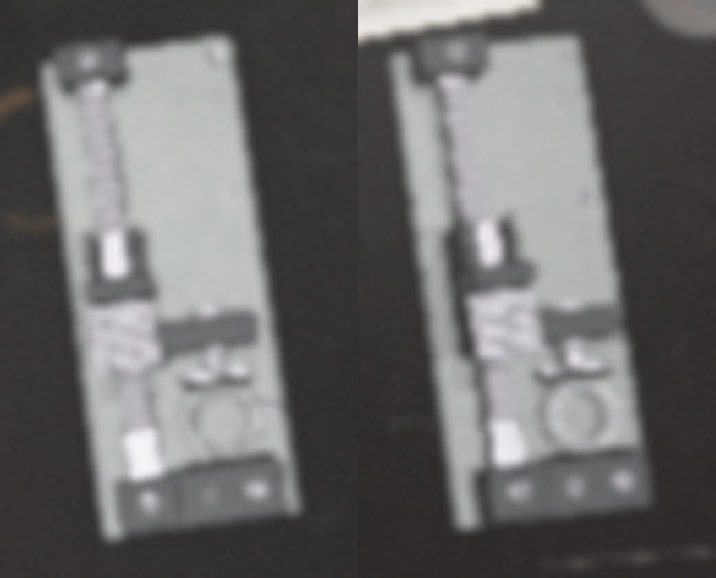

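The left clamp's ring reaches up to about pad height in the scene crop (~185,320), while the right clamp's ring looks low (~620,365). I'll work out the poses from the plate corners, then test ring height numerically.

```bash
cat > h.py <<'E'
import numpy as np,cv2
from bench import camera_params
from scipy.spatial.transform import Rotation as R
def cam(n):
    c=camera_params(n);f=200/np.tan(np.radians(c["fovy"]/2))
    return c,f,R.from_quat(c["attitude"]).as_matrix()
def ray(n,uv,z):
    c,f,M=cam(n);K=np.array([[f,0,c["cx"]],[0,f,c["cy"]],[0,0,1]])
    p=cv2.undistortPoints(np.float64(uv).reshape(-1,1,2),K,np.array([c["k1"],0,0,0.]))[:,0]
    d=np.c_[p[:,0],-p[:,1],-np.ones(len(p))]@M.T
    return c["xyz"]+d*((z-c["xyz"][2])/d[:,2])[:,None]
def proj(n,P):
    c,f,M=cam(n);q=(np.atleast_2d(P)-c["xyz"])@M
    s=np.c_[q[:,0],-q[:,1]]/-q[:,2:];s=s*(1+c["k1"]*(s**2).sum(1,keepdims=True))
    return s*f+[c["cx"],c["cy"]]
E
python3 - <<'E'
from h import *
np.set_printoptions(precision=1,suppress=True)
# order: end right, fixed right, fixed left, end left  (crop px)
T={'L':(np.array([[232,38],[298,513],[108,540],[42,65]])/5.5+[285,172]),
   'R':(np.array([[578,38],[650,505],[460,528],[392,60]])-[358,0])/5.5+[400,157]}
S={'L':np.array([[387,122],[200,455],[18,392]])/5+[255,185],'R':np.array([[768,108],[660,495],[440,425]])/5-[80,0]+[380,220]}
loc=np.array([[125,-50],[-125,-50],[-125,50],[125,50.]])
for k in 'LR':
  p=ray('top',T[k],10)[:,:2]; print(k,'top',p.ravel(),'sides',np.linalg.norm(p-np.roll(p,-1,0),axis=1))
  ps=ray('scene',S[k],10)[:,:2];print('scene',ps.ravel(),'sides',np.linalg.norm(np.diff(ps,axis=0),axis=1))
  A=np.r_[p,ps];L=np.r_[loc,loc[:3]]
  a=A-A.mean(0);l=L-L.mean(0)
  th=np.arctan2((l[:,0]*a[:,1]-l[:,1]*a[:,0]).sum(),(l*a).sum());Q=np.array([[np.cos(th),-np.sin(th)],[np.sin(th),np.cos(th)]])
  o=A.mean(0)-Q@L.mean(0);print('pose',o,th,'res',np.linalg.norm(A-(L@Q.T+o),axis=1))
  off,off2,m=([255,185],[285,172],0) if k=='L' else ([380-80,220],[400-358/5.5,157],0)
  W=lambda x,y,z:np.r_[Q@[x,y]+o,z]
  for h in(10,22,42):
    ang=np.linspace(0,2*np.pi,4,endpoint=False)
    P=[W(-75+19*np.cos(t),-18+19*np.sin(t),h) for t in ang]
    print('ring rim z',h,'scene crop',((proj('scene',P)-off)*5).round().tolist(),'top crop',((proj('top',P)-off2)*5.5).round().tolist())
E
```

```text
L top [629.1 -13.  382.7 -44.8 369.7  51.7 615.5  86.7] sides [248.5  97.4 248.3 100.6]
scene [632.3 -14.5 383.  -49.4 372.2  48.3] sides [251.7  98.3]
pose [500.2  18.8] 0.1390855901523671 res [1.8 3.2 0.7 1.8 1.8 1.4 3.9]
ring rim z 10 scene crop [[197.0, 333.0], [146.0, 349.0], [165.0, 387.0], [216.0, 370.0]] top crop [[222.0, 386.0], [191.0, 428.0], [233.0, 460.0], [264.0, 418.0]]
ring rim z 22 scene crop [[196.0, 317.0], [145.0, 333.0], [163.0, 371.0], [215.0, 354.0]] top crop [[222.0, 385.0], [190.0, 427.0], [233.0, 459.0], [265.0, 416.0]]
ring rim z 42 scene crop [[194.0, 289.0], [142.0, 305.0], [161.0, 343.0], [214.0, 326.0]] top crop [[222.0, 382.0], [190.0, 425.0], [233.0, 458.0], [265.0, 414.0]]
R top [ 671.2 -340.7  426.  -365.8  415.1 -267.9  660.  -242. ] sides [246.5  98.4 246.2  99.4]
scene [ 677.4 -343.5  429.9 -367.3  416.1 -271.8] sides [248.6  96.5]
pose [ 544.9 -305.1] 0.10857676194018867 res [3.4 2.6 1.  3.8 3.6 4.  3. ]
ring rim z 10 scene crop [[621.0, 356.0], [570.0, 374.0], [602.0, 421.0], [654.0, 402.0]] top crop [[573.0, 378.0], [542.0, 419.0], [584.0, 452.0], [615.0, 411.0]]
ring rim z 22 scene crop [[625.0, 340.0], [574.0, 358.0], [606.0, 405.0], [658.0, 386.0]] top crop [[578.0, 376.0], [547.0, 417.0], [590.0, 450.0], [621.0, 409.0]]
ring rim z 42 scene crop [[632.0, 312.0], [580.0, 330.0], [613.0, 377.0], [666.0, 359.0]] top crop [[588.0, 372.0], [557.0, 414.0], [600.0, 447.0], [631.0, 405.0]]
```

The ring rims match z=42 in the left clamp and z=22 in the right, so the left clamp is the tall ring's. Next I'll locate its thumb plate by triangulation.

```bash
python3 - <<'E'
from h import *
np.set_printoptions(precision=1,suppress=True)
th=.139;Q=np.array([[np.cos(th),-np.sin(th)],[np.sin(th),np.cos(th)]]);o=np.array([500.2,18.8])
t=np.array([[125,335],[90,308],[155,300],[160,365],[95,372]])/5.5+[285,172]
s=np.array([[142,192],[118,168],[188,182],[165,218],[95,198]])/5+[255,185]
a=ray('top',t,67);b=ray('scene',s,67)
for x,y in zip(a,b):print(x,y,'clamp',Q.T@(x[:2]-o),Q.T@(y[:2]-o))
# rest top face centre predicted check, end block top
def tri(u,v):
    c1=ray('top',[u],0)[0];c2=ray('scene',[v],0)[0];p1=camera_params('top')['xyz'];p2=camera_params('scene')['xyz']
    d1=c1-p1;d2=c2-p2;k=np.linalg.lstsq(np.c_[d1,-d2],p2-p1,rcond=None)[0];return p1+k[0]*d1,p2+k[1]*d2
print('tri',*tri(t[0],s[0]))
# rest front-top edge in top view, end-block front edge (z43)
print('rest', [Q.T@(p[:2]-o) for p in ray('top',np.array([[92,300],[155,293]])/5.5+[285,172],81)])
print('endblk far edge',[Q.T@(p[:2]-o) for p in ray('top',np.array([[58,48],[126,42]])/5.5+[285,172],43)])
E
```

```text
[469.   40.5  67. ] [470.8  37.6  67. ] clamp [-27.9  25.8] [-26.5  22.7]
[482.4  57.7  67. ] [479.3  57.8  67. ] clamp [-12.3  41. ] [-15.3  41.5]
[486.1  25.7  67. ] [488.1  21.6  67. ] clamp [-13.    8.8] [-11.6   4.4]
[454.2  23.3  67. ] [461.1  17.6  67. ] clamp [-45.   10.9] [-38.9   4.2]
[450.9  55.2  67. ] [455.8  55.5  67. ] clamp [-43.8  42.9] [-38.9  42.5]
tri [469.   40.5  66.6] [471.1  37.8  66.6]
rest [array([-10. ,  38.9]), array([-11.,   8.])]
endblk far edge [array([124.4,  40.2]), array([122.4,   5.4])]
```

>>> apply_moves:
  motion: "-40 -41 0 -0.11 0; -80 -82 0 -0.22 0; -120 -123 0 -0.33 0; -160 -164 0 -0.44 0; -200 -205 0 -0.548 0"
  newtons: 30

```text
time: 0.72
tcp_pos: [360.7, 326.8, 250.0]
eef_rot: [-0.071, 0.997, -0.0, -0.0]
force: [1.6, 0.7, 0.9]
gripper_width: 0.1
gripper_force: 0.0
```

```bash
cat >> h.py <<'E'
from bench import get_state
th=.139;O=np.array([500.2,18.8,0]);Q=R.from_euler('z',th).as_matrix()
def where(cx=None,cy=24,z=None):
    s=get_state();M=R.from_quat(s["eef_rot"]).as_matrix();p=s["tcp_pos"]
    print('t',s["time"],'tcp',p,'clamp',Q.T@(p-O),'F clamp',Q.T@s["force"],'x',M[:,0],'z',M[:,2],'w',s["gripper_width"],'q',s["qpos"])
    xc=Q.T@M[:,0];print('yaw err of tool x to clamp -x',np.arctan2(-xc[1],-xc[0]))
    if cx is not None:print('tool shift',M.T@(O+Q@[cx,cy,0]+[0,0,z]-p))
E
python3 -c "
from h import *
np.set_printoptions(precision=3,suppress=True)
where(-25,24,200)"
```

```text
t 0.725 tcp [360.736 326.76  250.017] clamp [-95.45  324.313 250.017] F clamp [1.64  0.526 0.915] x [-0.99  -0.142  0.   ] z [-0. -0. -1.] w 0.07169459292086573 q [-0.361  0.209 -0.485  1.948  0.114  1.011  0.816]
yaw err of tool x to clamp -x 0.0036668623562825325
tool shift [ -69.363 -300.551   50.102]
```

>>> apply_moves:
  motion: "-14 -60 0 0 0; -28 -120 0 0 0; -42 -180 0 0 0; -56 -240 0 0 0; -69 -300 40 0 0"

```text
time: 1.35
tcp_pos: [470.0, 47.6, 218.0]
eef_rot: [-0.069, 0.998, -0.0, 0.003]
force: [1.4, 0.3, -0.6]
gripper_width: -0.3
gripper_force: 0.0
```

>>> apply_moves:
  motion: "0 0 30 0 0; 0 0 60 0 0; 0 0 85 0 0; 0 0 85 0 0"

```text
time: 1.85
tcp_pos: [465.3, 49.6, 129.4]
eef_rot: [-0.07, 0.998, -0.0, -0.002]
force: [0.1, 0.2, 0.1]
gripper_width: -0.1
gripper_force: 0.0
```

```bash
python3 -c "
from h import *
from bench import get_image
np.set_printoptions(precision=3,suppress=True)
where(-25,24,90)
rs=lambda a:cv2.resize(a[:,:,::-1],None,fx=4,fy=4,interpolation=cv2.INTER_CUBIC)
cv2.imwrite('pics/a1.png',np.hstack([rs(get_image('scene')[150:290,245:345]),rs(get_image('top')[150:290,270:370])]))"
```

```text
t 1.85 tcp [465.279  49.558 129.392] clamp [-30.323  35.3   129.392] F clamp [0.168 0.2   0.091] x [-0.99  -0.139  0.005] z [-0.005 -0.    -1.   ] w -0.14888280508025573 q [ 0.043  0.335 -0.238  2.098  0.116  0.726  1.44 ]
yaw err of tool x to clamp -x 0.0004289754674084033
tool shift [ -5.511 -11.315  39.361]
```

View pics/a1.png

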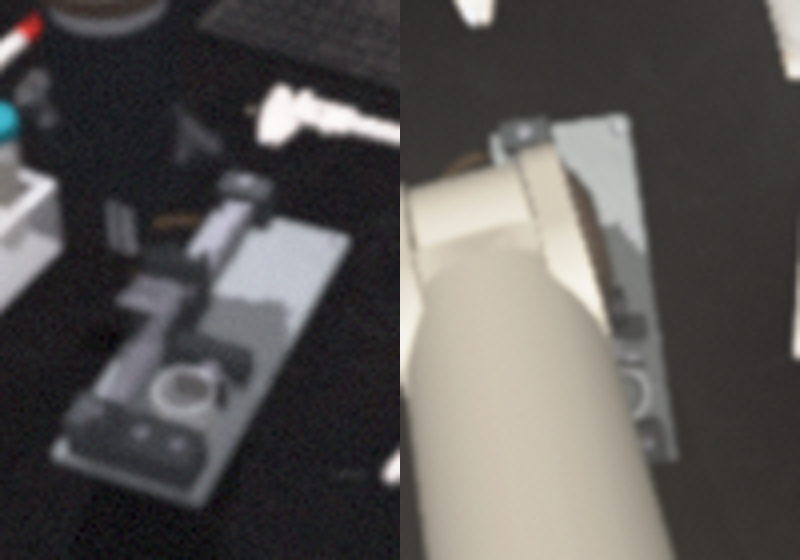

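The scene view shows the closed fingertips at crop (125,245), up and left of the thumb plate at (145,297). The tall ring is clear at (185,388). The arm hides the jaw in the top view. The tool is still about 11 mm off in y, so I'll correct that and come down to hover.

>>> apply_moves:
  motion: "-6 -11 10 0 0; -6 -11 25 0 0; -6 -11 25 0 0"

```text
time: 2.33
tcp_pos: [473.7, 39.4, 104.9]
eef_rot: [-0.069, 0.998, 0.0, -0.001]
force: [-0.4, -0.7, -0.5]
gripper_width: 0.0
gripper_force: 0.0
```

```bash
python3 -c "
from h import *
from bench import get_image
np.set_printoptions(precision=3,suppress=True)
where(-25,24,85)
p=get_state()['tcp_pos'];print('tip px in crop',(proj('scene',[p-[0,0,19]])-[255,185])*6, 'plate centre',(proj('scene',[O+Q@[-27.5,24,67]])-[255,185])*6)
cv2.imwrite('pics/a2.png',cv2.resize(get_image('scene')[185:285,255:335,::-1],None,fx=6,fy=6,interpolation=cv2.INTER_CUBIC))"
```

```text
t 2.325 tcp [473.653  39.357 104.911] clamp [-23.443  24.037 104.911] F clamp [-0.448 -0.673 -0.483] x [-0.99  -0.138  0.003] z [-0.003 -0.    -1.   ] w 0.019053319815554064 q [ 0.051  0.387 -0.224  2.097  0.134  0.673  1.448]
yaw err of tool x to clamp -x -0.0004510526182674555
tool shift [ 1.505 -0.041 19.915]
tip px in crop [[167.829 191.613]] plate centre [[166.545 231.125]]
```

View pics/a2.png

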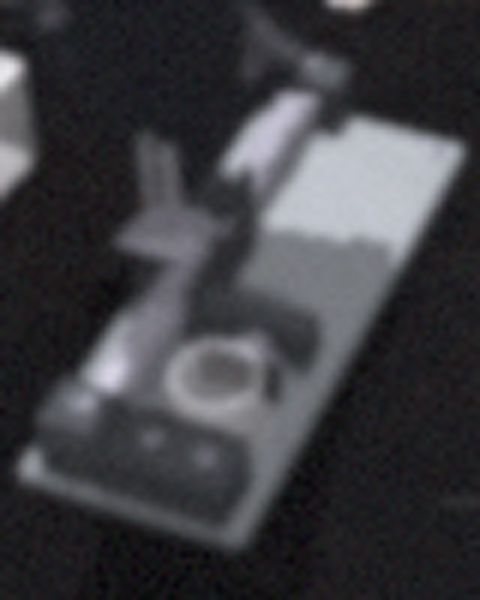

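The fingertips (bottom at crop ~(165,205)) are above the thumb plate (~(165,235)) and just in front of the rest. Next is the press.

>>> apply_moves:
  motion: "3 0 6 0 0; 3 0 12 0 0; 3 0 17 0 0; 3 0 20 0 0; 3 0 20 0 0"

```text
time: 3.0
tcp_pos: [471.3, 39.3, 86.0]
eef_rot: [-0.07, 0.998, -0.0, -0.0]
force: [-1.9, 0.1, 4.6]
gripper_width: 0.2
gripper_force: 1.8
```

>>> apply_moves:
  motion: "0 0 2 0 0; 0 0 4 0 0; 0 0 6 0 0; 0 0 6 0 0"

```text
time: 3.5
tcp_pos: [473.1, 39.5, 80.6]
eef_rot: [-0.07, 0.998, 0.0, 0.001]
force: [2.8, 0.9, 4.6]
gripper_width: 0.1
gripper_force: 2.0
```

>>> apply_moves:
  motion: "0 0 1 0 0; 0 0 2 0 0; 0 0 3 0 0; 0 0 3 0 0"

```text
time: 4.0
tcp_pos: [473.7, 39.6, 78.8]
eef_rot: [-0.07, 0.998, -0.0, 0.002]
force: [1.0, 0.6, 16.4]
gripper_width: -0.5
gripper_force: 8.5
```

>>> apply_moves:
  motion: "-4 0 0 0 0; -8 0 0 0 0; -13 0 0 0 0; -18 0 0 0 0; -23 0 0 0 0"

```text
time: 4.62
tcp_pos: [496.0, 42.7, 78.9]
eef_rot: [-0.07, 0.998, -0.0, 0.001]
force: [-1.0, 0.3, 16.9]
gripper_width: 0.2
gripper_force: 8.9
```

>>> apply_moves:
  motion: "-5 0 0 0 0; -10 0 0 0 0; -15 0 0 0 0; -20 0 0 0 0; -25 0 0 0 0"

```text
time: 5.25
tcp_pos: [520.7, 46.1, 78.9]
eef_rot: [-0.07, 0.998, -0.0, 0.001]
force: [-0.4, -0.7, 16.8]
gripper_width: -0.1
gripper_force: 8.4
```

>>> apply_moves:
  motion: "-5 0 0 0 0; -10 0 0 0 0; -15 0 0 0 0; -20 0 0 0 0; -24 0 0 0 0"

```text
time: 5.88
tcp_pos: [544.5, 49.4, 78.9]
eef_rot: [-0.069, 0.998, -0.0, 0.001]
force: [-1.5, -0.3, 15.8]
gripper_width: -0.0
gripper_force: 8.1
```

```bash
python3 -c "
from h import *
np.set_printoptions(precision=3,suppress=True)
where(57,24,79)"
```

```text
t 5.875 tcp [544.466  49.36   78.917] clamp [48.073 24.132 78.917] F clamp [-1.571 -0.048 15.765] x [-0.99  -0.139 -0.003] z [ 0.003 -0.    -1.   ] w -0.04617949617435327 q [ 0.023  0.527 -0.202  1.941  0.161  0.686  1.432]
yaw err of tool x to clamp -x 6.110458942644242e-05
tool shift [-8.927 -0.132 -0.06 ]
```

>>> apply_moves:
  motion: "-3 0 0 0 0; -6 0 0 0 0; -9 0 0 0 0; -11 0 0 0 0; -11 0 0 0 0"

```text
time: 6.5
tcp_pos: [546.2, 49.6, 78.5]
eef_rot: [-0.07, 0.998, -0.001, -0.008]
force: [-24.3, -2.5, 40.6]
gripper_width: -0.1
gripper_force: 21.5
```

>>> apply_moves:
  motion: "-2 0 0 0 0; -4 0 0 0 0; -4 0 0 0 0"

```text
time: 6.88
tcp_pos: [546.5, 49.6, 78.3]
eef_rot: [-0.069, 0.998, -0.002, -0.011]
force: [-34.0, -3.6, 52.0]
gripper_width: 0.0
gripper_force: 26.8
```

```bash
python3 -c "
from h import *
from bench import get_image
print(((proj('scene',[O+Q@p for p in ([105,24,43],[57.5+10,24,81],[-27.5+78.5,24,61],[-75,-18,42])])-[255,160])*6).round())
cv2.imwrite('pics/a3.png',cv2.resize(get_image('scene')[160:260,255:335,::-1],None,fx=6,fy=6,interpolation=cv2.INTER_CUBIC))"
```

```text
[[296. 231.]
 [259. 218.]
 [245. 275.]
 [213. 529.]]
```

View pics/a3.png

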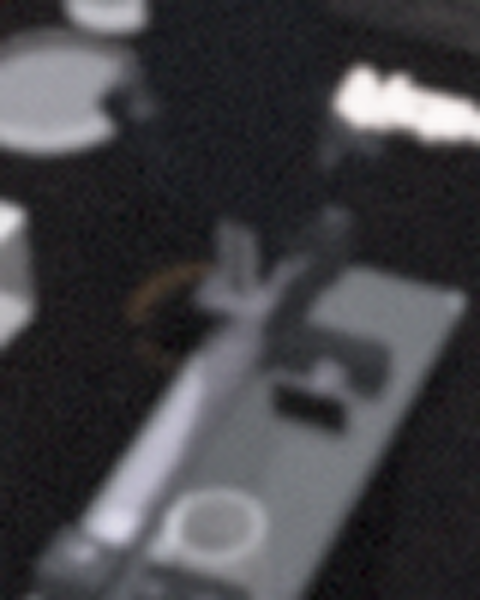

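The jaw is against the end block: no bar shows between them, and the pad sits at crop (315,400), well away from the ring at (213,525), which is standing where predicted. I'll lift gradually and keep the push towards the stop.

>>> apply_moves:
  motion: "0 0 -2 0 0; 0 0 -4 0 0; 0 0 -6 0 0; 0 0 -6 0 0"

```text
time: 7.42
tcp_pos: [554.8, 50.8, 82.6]
eef_rot: [-0.069, 0.998, -0.0, -0.003]
force: [-4.0, -1.3, 6.7]
gripper_width: -0.0
gripper_force: 3.3
```

>>> apply_moves:
  motion: "0 0 -2 0 0; 0 0 -4 0 0; 0 0 -6 0 0; 0 0 -9 0 0; 0 0 -9 0 0"

```text
time: 8.05
tcp_pos: [554.9, 51.0, 90.9]
eef_rot: [-0.07, 0.998, -0.0, -0.003]
force: [-7.0, -1.7, -0.8]
gripper_width: 0.1
gripper_force: 3.3
```

>>> apply_moves:
  motion: "0 0 -3 0 0; 2 0 -4 0 0; 5 0 -5 0 0; 5 0 -20 0 0; 5 0 -50 0 0"

```text
time: 8.68
tcp_pos: [553.2, 50.8, 143.1]
eef_rot: [-0.07, 0.998, 0.0, 0.0]
force: [0.0, -0.7, -0.9]
gripper_width: -0.1
gripper_force: 0.0
```

>>> apply_moves:
  motion: "0 0 -40 0 0; 0 60 -80 0 0; 0 120 -80 0 0; 0 180 -80 0 0; 0 180 -80 0 0"

```text
time: 9.3
tcp_pos: [526.8, 236.8, 224.7]
eef_rot: [-0.075, 0.997, 0.003, 0.002]
force: [-0.2, -0.1, -0.5]
gripper_width: -0.1
gripper_force: 0.0
```

```bash
python3 -c "
from h import *
from bench import get_image
np.set_printoptions(precision=3,suppress=True)
where()
rs=lambda a:cv2.resize(a[:,:,::-1],None,fx=4,fy=4,interpolation=cv2.INTER_CUBIC)
cv2.imwrite('pics/a4.png',np.hstack([rs(get_image('scene')[150:290,245:345]),rs(get_image('top')[150:290,270:370])]))"
```

```text
t 9.3 tcp [526.783 236.813 224.703] clamp [ 56.533 212.228 224.703] F clamp [-0.24  -0.058 -0.463] x [-0.989 -0.149 -0.004] z [ 0.003  0.005 -1.   ] w -0.13148479002699776 q [-0.221  0.38  -0.309  1.771  0.13   1.005  1.142]
yaw err of tool x to clamp -x 0.010230651886322415
```

View pics/a4.png

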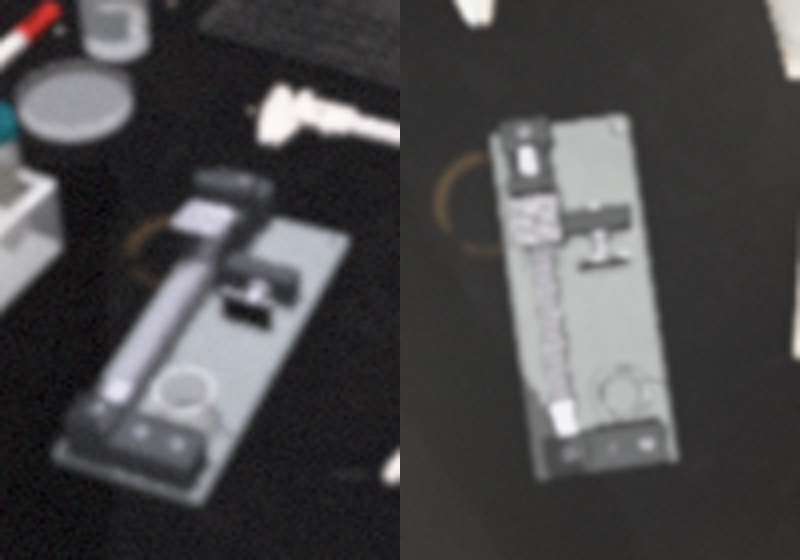

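The picture shows the jaw at the end block (top-view crop ~(525,165)), the release sprung up (thumb plate ~(535,222)) and the ring standing (~(625,390)). I'll do one numeric check before handing in.

```bash
python3 -c "
from h import *
for n,t,s in(('thumb',(536,222),(203,216)),):
  a=ray('top',[[270+(t[0]-400)/4,150+t[1]/4]],67)[0];b=ray('scene',[[245+s[0]/4,150+s[1]/4]],67)[0]
  print(Q.T@(a-O),Q.T@(b-O),'expect x',-27.3+78.5)
"
```

```text
[47.60998022 25.52440254 67.        ] [51.33210322 24.32607413 67.        ] expect x 51.2
```

>>> apply_moves:
  motion: "0 0 0 0 0; 0 0 0 0 0"

```text
time: 9.65
tcp_pos: [528.7, 227.0, 222.3]
eef_rot: [-0.068, 0.998, -0.0, 0.0]
force: [-0.1, -0.3, 0.4]
gripper_width: 0.1
gripper_force: 0.0
```

The jaw travel comes out at 75.5 to 77.8 mm against the 74 mm needed, which is a thin margin. I'll refine it with a subpixel match of the jaw patch.

```bash
python3 -c "
from h import *
from bench import get_image
for n,(x0,y0,x1,y1) in(('top',(300,212,313,240)),('scene',(272,208,296,230))):
  a=cv2.imread(f'pics/{n}0.png',0);b=np.mean([cv2.cvtColor(get_image(n),cv2.COLOR_RGB2GRAY) for _ in range(4)],0).astype(np.uint8)
  up=lambda m:cv2.resize(m,None,fx=8,fy=8,interpolation=cv2.INTER_CUBIC)
  T=up(a[y0:y1,x0:x1]);ox,oy=x0-25,y0-50;S=up(b[oy:y1+10,ox:x1+40])
  _,v,_,p=cv2.minMaxLoc(cv2.matchTemplate(S,T,cv2.TM_CCOEFF_NORMED))
  d=np.array(p)/8+[ox-x0,oy-y0]
  c=np.array([(x0+x1)/2,(y0+y1)/2]);P=ray(n,[c,c+d],70);print(n,v,d,Q.T@(P[1]-P[0]))
"
```

```text
top 0.8896363973617554 [ -3.875 -28.125] [77.75292975 -0.13224294  0.        ]
scene 0.9326326251029968 [ 12.75 -19.  ] [7.82194452e+01 2.86108247e-01 1.13686838e-13]
```

The refined travel is about 78 mm, which is fully back. Handing in.

```bash
python3 -c "
from bench import sign_off
print(sign_off())"
```

```text
the job is handed in; nothing more can be done
None
```

The tall ring's clamp is open: its jaw is back at the end block (about 78 mm of travel measured), its release is up and the tall ring is still standing in place; I never went near the low clamp, and the job is handed in, but no verdict was shown.

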